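Scraper away, cleaning can lid to its half-turn, and hold

TASK

The scraper lies across the open parts-cleaning can: first slide it blade-first all the way home under the lips of the slotted wooden holder and let go of it. Then set the bayonet lid into the can with its two lugs down through the two notches in the rim, twist it clockwise (seen from above) to the half-turn mark, where the lid's bar handle points at the two small ribs on the rim, well short of the lock click, and finish while still holding the lid there against its return spring. Never push it on into the lock, and leave the other things on the bench where they are.

Things in the scene. Friction and masses are not known exactly. Their poses are not given: they have to be found in the camera images.
- can: Grey round can bolted to the bench, fixed: 160 mm diameter, 110 mm high. Origin: centre of underside, z up. On top a flat steel rim ring, z 100 to 110 mm, from the 108 mm diameter mouth to the outside; two alike notches through it in the mouth's edge, at the can's +x and -x, each 22 mm wide, out to 68 mm from the axis. Same when turned half round.
- can_mark (a point): Half-turn mark: a small steel rib on the rim's outer edge (10 x 6 mm, 5 mm proud), 81 mm from the can's axis, 40 degrees (0.70 rad) clockwise of its +x notch; a second one across the mouth. The lid, lugs under the ring, turns only clockwise from the notches. The sprung lock catch is met at about 55 degrees, the lock clicks at 77.
- spring_ring (a joint): Sprung ring inside the can's mouth, 28 mm below the rim, that the lid's lugs push round: rad, 0 at rest, grows clockwise, 1.28 at the lock. Met after 0.08 rad of lid turn (so about 0.62 at the half-turn). It pushes back with 0.25 N m at 0, 0.4 N m at the half-turn, and turns the lid back if let go.
- lid: Aluminium bayonet lid with black bar handle, 0.16 to 0.26 kg, stands plug down on the bench. Origin: centre of underside, z up. Plug 102 mm diameter, z 0-24 mm; two lugs at its +x and -x, 16 mm wide, z 1-12 mm, out to 64 mm from the axis; plate 140 mm diameter, z 24-32 mm; bar along x 90 x 14 mm, z 32-62 mm. Same turned half round. Seated (plate on rim) its origin is 86 mm above the can's.
- scraper: Flat scraper, 0.17 kg, 200 mm long, lying flat across the can's rim. Origin: middle of its length, on the flat underside; x towards the blade's edge, z up. Steel blade 62 mm wide, 4 mm thick, x +15 to +100 mm; wooden handle 24 mm wide, z 0 to 18 mm, x -100 to +18 mm. Centre of mass near x +35 mm.
- scraper_edge (a point): Middle of the scraper's front (blade) edge, on the underside.
- holder: Dark wooden block fixed to the bench, 90 x 94 x 49 mm. Origin: centre of underside, z up. Flat blade slot, open at its -x face (roughly to the robot): floor at z 30 mm, 12 mm high, y -35 to +35 mm, from x -45 to a back stop at x +33 mm. Lips z 42-49 mm roof its sides (20 to 47 mm off the middle); open above between. Blade enters along +x; handle stays outside.
- jar: Bystander: glass screw jar; leave it alone.
- mug: Bystander: white mug; leave it alone.
- wrench: Bystander: steel wrench; leave it alone.
- screwdriver: Bystander: screwdriver; leave it alone.
- tin: Bystander: aluminium tin; leave it alone.
- brush: Bystander: brush; leave it alone.
- bearing: Bystander: ring-shaped steel bearing; leave it alone.
Not all that is in view belongs to the job. Leave any green, orange or red look-alike of the scraper alone.

How it is judged:
On the way, in this order (a step that is already met when the one before it is completed fails the run):
1. the scraper's blade is home in the holder's slot and the scraper is let go, the lid not yet in the can (x of scraper_edge in the frame of holder above 0.023 m and y of scraper_edge in the frame of holder between -0.01 and 0.01 m and z of scraper_edge in the frame of holder between 0.026 and 0.041 m and angle between the x axis of scraper and the x axis of holder, either way round below 0.15 rad and contact force between the fingers and scraper below 0.3 N and horizontal distance between lid and can above 0.05 m), for 0.2 s.
2. the lid is down in the can's mouth, plate on the rim (z of lid in the frame of can between 0.08 and 0.0895 m and horizontal distance between lid and can below 0.006 m and angle between lid's own z axis and vertical below 0.06 rad), for 0.2 s.
At the end, for the whole second after the job is handed in: Scraper let go, edge within 10 mm of the slot's back stop and middle line, within 0.15 rad of its direction; lid seated on the rim (3.5 mm height, 6 mm off-centre, 0.06 rad tilt), turned 0.50 to 0.90 rad clockwise from the notches, still, gripped with over 1 N (all of step 2 and x of scraper_edge in the frame of holder above 0.023 m and y of scraper_edge in the frame of holder between -0.01 and 0.01 m and z of scraper_edge in the frame of holder between 0.026 and 0.041 m and angle between the x axis of scraper and the x axis of holder, either way round below 0.15 rad and contact force between the fingers and scraper below 0.3 N and angle between the x axis of lid and the x axis of can, either way round between 0.5 and 0.9 rad and contact force between the fingers and lid above 1 N and angular speed of lid below 0.1 rad/s); the arm keeps its last pose, push and grip.
It fails at once if the lid is pushed on into the lock (z of lid in the frame of can below 0.0895 m and horizontal distance between lid and can below 0.006 m and angle between the x axis of lid and the x axis of can, either way round above 1.1 rad).
It fails at once if a bystander is moved by more than 40 mm (distance of any of jar, mug, wrench, screwdriver, tin, brush, bearing from where it was at the start of the episode above 0.04 m).
It also fails if it takes over 61 s, if anything falls off the work surface, if the arm or the gripper's body presses on something with over 40 N, if the wrist force passes 120 N, or if a joint passes its speed limit or range.

ROBOT

A 6-joint arm with a two-finger parallel gripper is mounted at the origin on the work surface. World frame = base frame: x ahead of the robot, y to its left, z up, the work surface at z = 0. Lengths are in m, angles in rad, forces in N, time in s.
With the tool pointing down it reaches from about 0.375 to 0.9 m from the base axis. Payload 3.1 kg.
Tool frame: the origin (TCP) lies between the finger pads; the fingertips stand 17 mm ahead of it and the grasp point (between the pads) lies 2 mm behind it; z points along the fingers, y is the line along which they close (so a half turn about z gives the same grasp; the last joint's range is limited). The gripper opens to 85 mm and grips with 20 to 120 N. Pads are 22 mm wide; open, the fingers measure 114 mm over their backs; the gripper's body (76 mm by 85 mm) begins 54 mm behind the grasp point. The pads swing forward as they close: fully open they stand 13 mm farther back than shut.
Start: joints at [0.99, 0.527, 1.433, -0, 1.181, -0.178], TCP at [0.245, 0.575, 0.248] pointing down, gripper open.
Joint ranges: [-3.08, 3.08], [-0.75, 2.2], [0.22, 2.44], [-1.43, 4.57], [0, 2.65], [-2.85, 2.85]. Speed limits (rad/s): [2.79, 2.79, 3.14, 3.14, 3.14, 3.14].

INTERFACE

Orientations are given as a unit quaternion [x, y, z, w].
In Python, from station import sense, vision, order gives the robot as it stands.
- The arm moves only by the shell command python3 -m crank 'ROWS' [OPENING] [FORCE]. ROWS is JSON, a list of rows, each an object with "dp": the shift along the world's x, y, z in units of 30 mm (1.0 is 30 mm), a list of three; "angular": the turn, a rotation vector about the world's x, y, z in degrees, a list of three. In form: [{"dp": [dx, dy, dz], "angular": [ax, ay, az]}, ...]. A call has 1 to 20 rows; each row shifts and turns the commanded pose from where the row before left it; what a row does not reach is not made up. A row lasts 1/10 s, in which the tool goes at most 50 mm and 8.59 degrees, less where a joint would pass 70% of its speed; a pose out of reach is approached as far as the arm can. A call is refused whole if a number of a shift passes 1 or a number of a turn 8.59, either way. A call with a gripper value outside its range is refused whole. OPENING is the closure, from 0 (fully open) to 1 (shut), set as the call begins (- or left out, the last holds). The fingers move at their own pace and stop on an object; FORCE is the grip in N (left out, the last holds). Time passes only in rows, so rows that do not move let the fingers close. It gives the time, the measured TCP pose, the force, the opening and the grip force at its end, in the units of the state.
- sense(): the state, without advancing time (a new reading comes with each control period).
- vision.snapshot(name): name is "scene" or "top" or "wrist"; returns a dict with "image" (384x512x3 uint8, blue, green, red), "range_z" (384x512 float32, m along the optical axis (not along the pixel's ray), 0 where there is no reading), "mtx" (3x3 intrinsics, pixels), "pose" (4x4, takes a point from camera to world coordinates); the wrist camera has in their place "mount" (4x4, takes a point from camera to tool coordinates, whose origin is the TCP and whose axes are the flange's). Camera axes: x right, y down, z forward; pixel columns grow to the right and rows downward; lengths in m; the calibration is good to about 2 mm. A picture is of the moment at which its call begins: read the wrist's pose just before it.
- order.sign_off(): hands the job in; it is judged then, once.
The state is a dict: "t": time; "q": joint angles; "qd": joint speeds; "tau": joint torques, N m; "tcp_pos": TCP position; "tool_rot": TCP orientation; "force": force on the tool from outside, world axes, zero at the start; "ft_torque": the same for the moment, N m; "finger_gap": opening from 0.0 (shut) to 1.0 (fully open); "gripper_force": force on a finger pad.
Only numpy, scipy, OpenCV 4.12 (cv2) and the standard library are available. Lean on these libraries where they do the work, as an engineer would, in place of code of your own. Each camera call takes 0.05 s, during which the arm holds its last target. There are 200 camera calls.

## Working session

There is one attempt and no reset: what is moved stays moved. The work goes in short steps, Python scripts to look and compute and a shell command to move; the robot and the scene stay as the last step left them, time stands still between calls to the robot, and variables do not carry over. Pictures are saved under pics/ and viewed, at most 10 in all, crops included, and the job is handed in when it is done.

```bash
ls; mkdir -p pics
cat > h.py <<'E'
import numpy as np, cv2
from station import sense, vision, order
def snap(n):
    s=sense(); d=vision.snapshot(n); 
    if n=="wrist":
        from scipy.spatial.transform import Rotation as R
        T=np.eye(4); T[:3,:3]=R.from_quat(s["tool_rot"]).as_matrix(); T[:3,3]=s["tcp_pos"]; d["pose"]=T@d["mount"]
    z=d["range_z"]; K=d["mtx"]; v,u=np.mgrid[:z.shape[0],:z.shape[1]]
    P=np.stack([(u-K[0,2])/K[0,0]*z,(v-K[1,2])/K[1,1]*z,z],-1)
    d["xyz"]=P@d["pose"][:3,:3].T+d["pose"][:3,3]; d["xyz"][z==0]=np.nan
    return d
E
python3 - <<'E'
from h import *
for n in("top","scene"):
    d=snap(n); cv2.imwrite(f"pics/{n}0.png",d["image"]); np.savez(f"{n}0.npz",**{k:d[k] for k in("image","xyz","pose","mtx")})
print(sense())
E
```

```text
pics
{'t': 0.1, 'q': array([ 9.89494102e-01,  5.28390298e-01,  1.43377549e+00,  3.53474117e-05,
        1.18143514e+00, -1.78464330e-01]), 'qd': array([-0.0007429 , -0.00209809, -0.00330298,  0.00031042,  0.00101304,
        0.00073307]), 'tau': array([ 2.91248871e-04, -4.43307853e+01, -1.78586036e+01, -1.72827054e-04,
        3.86157029e-03, -1.15285648e-06]), 'tcp_pos': array([0.24461754, 0.57446826, 0.24742054]), 'tool_rot': array([ 2.00066282e-01,  9.79781850e-01, -9.26489036e-04, -3.87524886e-04]), 'force': array([-0.04780698,  0.07960374, -0.03126849]), 'ft_torque': array([ 0.00384699, -0.03670767, -0.03162903]), 'gripper_force': 0.0, 'finger_gap': 1.0020315878090957}
```

View pics/top0.png

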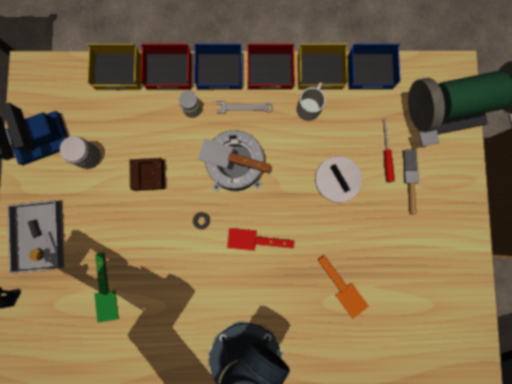

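View pics/scene0.png

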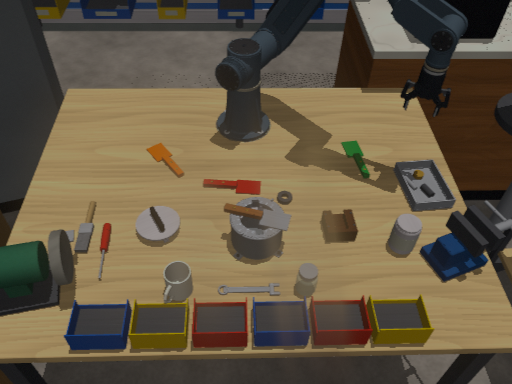

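The top view shows the scraper on the can at about (235,158), with its brown handle to the right at (250,163) and the steel blade at (213,152). The holder is at (147,174) and the lid at (338,180). The look-alikes are red (260,240), green (105,290), orange (345,287), and a steel-bladed one with a tan handle on the bench at (411,180). The one that lies across the can fits. I'll confirm it in an enlarged crop and measure.

Run:
```python
from h import *
d=np.load("top0.npz"); im=d["image"]; X=d["xyz"]
c=np.hstack([cv2.resize(im[120:200,120:200],(400,400),interpolation=3),cv2.resize(im[120:200,195:275],(400,400),interpolation=3)])
cv2.imwrite("pics/crop1.png",c)
def rect(m,name):
    p=X[m][:,:2]; r=cv2.minAreaRect((p*1000).astype(np.float32)); print(name,m.sum(),r, "z",np.round(np.percentile(X[m][:,2],[5,50,95]),4))
def box(u0,v0,u1,v1):
    b=np.zeros(X.shape[:2],bool); b[v0:v1,u0:u1]=1; return b
z=X[...,2]
H=box(120,145,175,200); rect(H&(z>.02),"holder"); rect(H&(z>.040),"holder top")
rect(H&(z>.022)&(z<.040),"slot floor")
L=box(305,145,375,210); rect(L&(z>.02)&(z<.045),"lid plate"); rect(L&(z>.05),"bar")
C=box(190,115,285,205); rect(C&(z>.09)&(z<.1125),"rim"); 
rect(C&(z>.1125)&(z<.1185),"blade?"); rect(C&(z>.121),"handle")
rect(C&(z>.1125),"scraper")
for m,n in((L&(z>.02)&(z<.045),"lid"),(C&(z>.104)&(z<.112),"can")):
    p=(X[m][:,:2]*1000).astype(np.float32); print(n,cv2.minEnclosingCircle(p))
for n,(u0,v0,u1,v1) in dict(jar=(175,85,205,118),mug=(292,80,330,122),tin=(55,130,105,172),bearing=(188,208,214,232),wrench=(212,95,276,117)).items():
    m=box(u0,v0,u1,v1)&(z>.008); print(n,X[m].min(0).round(3),X[m].max(0).round(3))
print(d["pose"].round(3),d["mtx"])
```

```text
holder 1058 ((541.4970703125, 293.1499328613281), (90.30026245117188, 95.43627166748047), 3.000483989715576) z [0.0272 0.0465 0.0519]
holder top 652 ((541.643798828125, 293.2984619140625), (90.17833709716797, 95.15494537353516), 3.151970863342285) z [0.0445 0.0487 0.0523]
slot floor 398 ((541.2578125, 292.7658386230469), (89.46688842773438, 94.44522857666016), 3.2017252445220947) z [0.0262 0.0302 0.035 ]
lid plate 1489 ((524.8607788085938, -281.90301513671875), (137.10362243652344, 138.62696838378906), 26.23122215270996) z [0.0278 0.0319 0.0359]
bar 166 ((524.7017211914062, -281.6603088378906), (89.3604965209961, 15.762591361999512), 29.393518447875977) z [0.0537 0.0608 0.0645]
rim 1274 ((570.9136962890625, 31.408203125), (167.14695739746094, 171.88014221191406), 24.933753967285156) z [0.1055 0.1095 0.1122]
blade? 583 ((567.5279541015625, 37.259681701660156), (158.50160217285156, 172.5649871826172), 17.50409507751465) z [0.1126 0.1142 0.117 ]
handle 369 ((560.4552612304688, -7.486045837402344), (127.99411010742188, 24.59511375427246), 73.34394073486328) z [0.1237 0.1275 0.1312]
scraper 964 ((571.9286499023438, 35.15734100341797), (170.51809692382812, 165.58448791503906), 28.6697940826416) z [0.1128 0.1158 0.13  ]
lid ((525.2239990234375, -282.409912109375), 70.50314331054688)
can ((576.0579833984375, 35.73720932006836), 91.32427215576172)
jar [0.722 0.123 0.008] [0.823 0.216 0.095]
mug [ 0.713 -0.266  0.008] [ 0.839 -0.148  0.094]
tin [0.561 0.441 0.008] [0.683 0.579 0.116]
bearing [0.377 0.107 0.009] [0.428 0.158 0.021]
wrench [ 0.74  -0.087  0.008] [0.773 0.088 0.015]
[[-0.005 -0.993  0.118  0.354]
 [-1.     0.004 -0.01  -0.014]
 [ 0.009 -0.118 -0.993  1.19 ]
 [ 0.     0.     0.     1.   ]] [[390.05439144   0.         252.72116745]
 [  0.         390.05439144 190.32204827]
 [  0.           0.           1.        ]]
```

View pics/crop1.png

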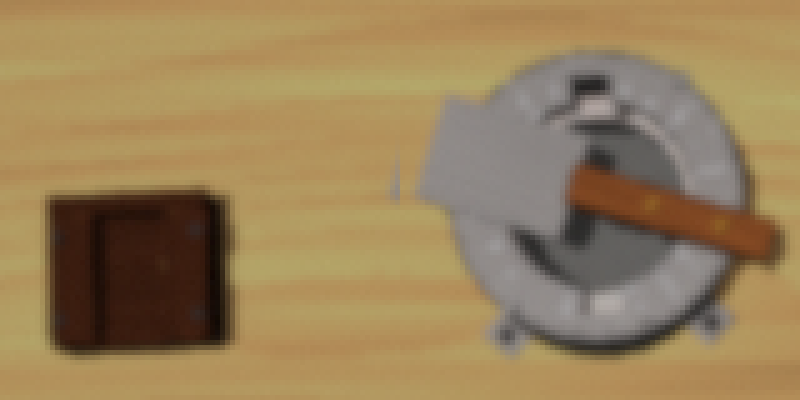

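The crop confirms it: wooden handle at (660,210) and steel blade at (500,165), lying across the can. The notches are at about (595,95) and (605,300), so the notch axis is close to world x. The holder's slot opens downward in the image, towards the robot. I'm moving over the scraper.

```bash
python3 -m crank '[{"dp":[0.54,-0.91,0],"angular":[0,0,-4.2]},{"dp":[0.54,-0.91,0],"angular":[0,0,-4.2]},{"dp":[0.54,-0.91,0],"angular":[0,0,-4.2]},{"dp":[0.54,-0.91,0],"angular":[0,0,-4.2]},{"dp":[0.54,-0.91,0],"angular":[0,0,-4.2]},{"dp":[0.54,-0.91,0],"angular":[0,0,-4.2]},{"dp":[0.54,-0.91,0],"angular":[0,0,-4.2]},{"dp":[0.54,-0.91,0],"angular":[0,0,-4.2]},{"dp":[0.54,-0.91,0],"angular":[0,0,-4.2]},{"dp":[0.54,-0.91,0],"angular":[0,0,-4.2]},{"dp":[0.54,-0.91,0],"angular":[0,0,-4.2]},{"dp":[0.54,-0.91,0],"angular":[0,0,-4.2]},{"dp":[0.54,-0.91,0],"angular":[0,0,-4.2]},{"dp":[0.54,-0.91,0],"angular":[0,0,-4.2]},{"dp":[0.54,-0.91,0],"angular":[0,0,-4.2]},{"dp":[0.54,-0.91,0],"angular":[0,0,-4.2]},{"dp":[0.54,-0.91,0],"angular":[0,0,-4.2]},{"dp":[0.54,-0.91,0],"angular":[0,0,-4.2]},{"dp":[0.54,-0.91,0],"angular":[0,0,-4.0]},{"dp":[0.54,-0.91,0],"angular":[0,0,-4.0]}]' 0.4 60
python3 -m crank '[{"dp":[0,0,0],"angular":[0,0,0]},{"dp":[0,0,0],"angular":[0,0,0]}]'
cat >> h.py <<'E'
def phi():
    from scipy.spatial.transform import Rotation as R
    s=sense(); M=R.from_quat(s["tool_rot"]).as_matrix(); return s["tcp_pos"].round(4), np.degrees(np.arctan2(M[1,1],M[0,1])).round(2), M[:,2].round(4)
def rect(d,m,name):
    p=d["xyz"][m][:,:2]; r=cv2.minAreaRect((p*1000).astype(np.float32)); print(name,m.sum(),np.round(r[0],1),np.round(r[1],1),round(r[2],2))
E
python3 - <<'E'
from h import *
print(phi()); d=snap("wrist"); X=d["xyz"]; z=X[...,2]; im=d["image"]
np.savez("w1.npz",image=im,xyz=X,pose=d["pose"],mtx=d["mtx"])
cv2.imwrite("pics/w1.png",im)
cl=(X[...,0]>.45)&(X[...,0]<.7)&(X[...,1]>-.12)&(X[...,1]<.18)
rect(d,cl&(z>.120)&(z<.135),"handle"); rect(d,cl&(z>.1122)&(z<.1165)&(X[...,1]>.045),"blade")
E
```

```text
t: 2.1
tcp_pos: [0.5691, 0.0278, 0.2479]
tool_rot: [0.803, 0.596, -0.0, -0.0]
force: [0.5, 0.3, -0.7]
finger_gap: 0.603
gripper_force: 0.0
t: 2.3
tcp_pos: [0.5686, 0.0285, 0.2477]
tool_rot: [0.803, 0.597, -0.0, -0.001]
force: [-0.5, 0.5, -0.3]
finger_gap: 0.601
gripper_force: 0.0
(array([0.5686, 0.0285, 0.2477]), np.float64(-16.74), array([-1.6e-03,  6.0e-04, -1.0e+00]))
handle 2938 [560.7 -12.6] [117.6  23.9] 72.88
blade 6356 [581.8  83.3] [ 84.3 146.4] 73.33
```

View pics/w1.png

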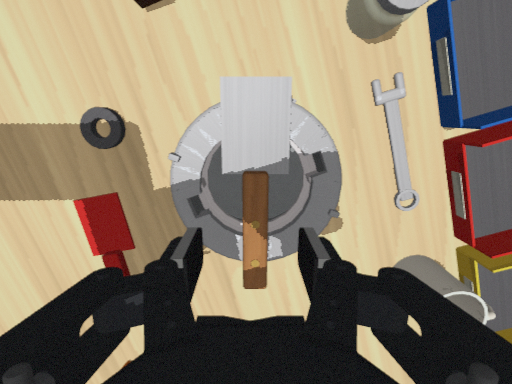

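The wrist view shows the handle at (255,230), the blade at (255,125), the notches at (318,163) and (198,205), and the ribs at (174,156) and (335,222). I'm descending to grip it.

```bash
python3 -m crank '[{"dp":[0.09,-0.22,-0.54],"angular":[0,0,-0.3]},{"dp":[0,0,-0.54],"angular":[0,0,0]},{"dp":[0,0,-0.54],"angular":[0,0,0]},{"dp":[0,0,-0.54],"angular":[0,0,0]},{"dp":[0,0,-0.54],"angular":[0,0,0]},{"dp":[0,0,-0.54],"angular":[0,0,0]},{"dp":[0,0,-0.54],"angular":[0,0,0]},{"dp":[0,0,-0.5],"angular":[0,0,0]},{"dp":[0,0,0],"angular":[0,0,0]}]'
python3 -m crank '[{"dp":[0,0,0],"angular":[0,0,0]},{"dp":[0,0,0],"angular":[0,0,0]},{"dp":[0,0,0],"angular":[0,0,0]},{"dp":[0,0,0],"angular":[0,0,0]},{"dp":[0,0,0],"angular":[0,0,0]},{"dp":[0,0,0],"angular":[0,0,0]}]' 1 80
python3 - <<'E'
from h import *
print(phi())
# can fit from w1
d=np.load("w1.npz"); X=d["xyz"]; z=X[...,2]
m=(np.hypot(X[...,0]-.575,X[...,1]-.033)<.1)&(z>.106)&(z<.1115)
p=X[m][:,:2]
from scipy.optimize import least_squares
pts=(p*1000).astype(np.float32); h=cv2.convexHull(pts)[:,0]; print(len(h),cv2.minEnclosingCircle(pts), cv2.fitEllipse(h) if len(h)>4 else 0)
E
```

```text
t: 3.25
tcp_pos: [0.5693, 0.0239, 0.1181]
tool_rot: [0.803, 0.596, -0.002, -0.002]
force: [-0.4, -0.6, 0.8]
finger_gap: 0.598
gripper_force: 0.0
t: 3.85
tcp_pos: [0.5722, 0.0227, 0.121]
tool_rot: [0.804, 0.595, 0.001, 0.0]
force: [-0.4, 1.7, 7.2]
finger_gap: 0.26
gripper_force: 80.2
(array([0.5722, 0.0227, 0.121 ]), np.float64(-16.98), array([ 1.7e-03,  3.0e-04, -1.0e+00]))
47 ((575.06689453125, 34.993133544921875), 89.37816619873047) ((573.9898681640625, 30.339073181152344), (165.5149383544922, 169.93275451660156), 171.69168090820312)
```

```bash
python3 -m crank '[{"dp":[0,0,0.3],"angular":[0,0,0]},{"dp":[0,0,0.7],"angular":[0,0,0]},{"dp":[0,0,0.9],"angular":[0,0,0]},{"dp":[0,0,0.9],"angular":[0,0,0]},{"dp":[-0.5,0.62,0.5],"angular":[0,0,-5]},{"dp":[-0.5,0.62,0],"angular":[0,0,-5]},{"dp":[-0.5,0.62,0],"angular":[0,0,-5]},{"dp":[-0.5,0.62,0],"angular":[0,0,-5]},{"dp":[-0.5,0.62,0],"angular":[0,0,-5]},{"dp":[-0.5,0.62,0],"angular":[0,0,-5]},{"dp":[-0.5,0.62,0],"angular":[0,0,-5]},{"dp":[-0.5,0.62,0],"angular":[0,0,-5]},{"dp":[-0.5,0.62,0],"angular":[0,0,-5]},{"dp":[-0.5,0.62,0],"angular":[0,0,-5]},{"dp":[-0.5,0.62,0],"angular":[0,0,-5]},{"dp":[-0.5,0.62,0],"angular":[0,0,-5]},{"dp":[-0.5,0.62,0],"angular":[0,0,-5]},{"dp":[-0.5,0.62,0],"angular":[0,0,-5]},{"dp":[0,0,0],"angular":[0,0,0]},{"dp":[0,0,0],"angular":[0,0,0]}]'
python3 - <<'E'
from h import *
print(phi()); d=snap("wrist"); X=d["xyz"]; z=X[...,2]; im=d["image"]
t=sense()["tcp_pos"]
np.savez("w2.npz",image=im,xyz=X,pose=d["pose"],mtx=d["mtx"]); cv2.imwrite("pics/w2.png",im)
m=(z>t[2]-.03)&(z<t[2]+.01)&(np.hypot(X[...,0]-t[0],X[...,1]-t[1])<.16)&(X[...,0]>t[0]+.03)
rect(d,m,"blade"); print(X[m].min(0),X[m].max(0))
A=np.c_[X[m][:,:2],np.ones(m.sum())]; print("plane",np.linalg.lstsq(A,X[m][:,2],rcond=None)[0])
rect(d,(z>.04)&(z<.055)&(X[...,0]>.47)&(X[...,1]>.2)&(X[...,1]<.37),"holder")
e=snap("top"); rect(e,(e["xyz"][...,2]>.15)&0,"x") if 0 else None
E
```

```text
t: 5.85
tcp_pos: [0.3615, 0.2827, 0.2191]
tool_rot: [1.0, 0.028, 0.0, 0.0]
force: [-0.0, 0.4, -1.5]
finger_gap: 0.263
gripper_force: 79.2
(array([0.3615, 0.2827, 0.2191]), np.float64(-86.84), array([ 4.e-04, -4.e-04, -1.e+00]))
blade 22764 [427.5 286.2] [74.3 62.5] 3.34
[0.39200058 0.25316205 0.20943126] [0.46598275 0.31924106 0.21434345]
plane [-0.00147829 -0.00042517  0.21264407]
holder 1415 [521.1 291.9] [21.6 94. ] 3.21
```

View pics/w2.png

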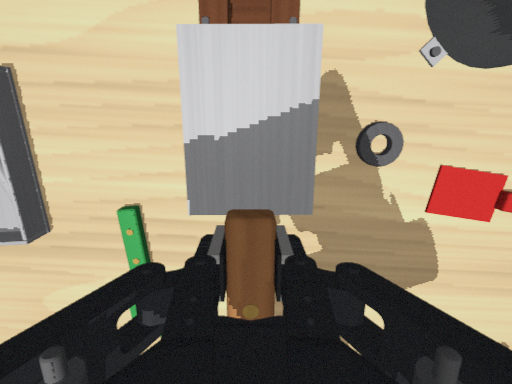

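Held flat, blade top at z 0.212 and centred on the holder line (250,120). I'm lowering it and checking.

```bash
python3 -m crank '[{"dp":[0,0,-0.83],"angular":[0,0,0]},{"dp":[0,0,-0.83],"angular":[0,0,0]},{"dp":[0,0,-0.83],"angular":[0,0,0]},{"dp":[0,0,-0.83],"angular":[0,0,0]},{"dp":[0,0,-0.83],"angular":[0,0,0]},{"dp":[0,0,-0.83],"angular":[0,0,0]},{"dp":[0,0,-0.83],"angular":[0,0,-0.2]},{"dp":[0,0,0],"angular":[0,0,0]},{"dp":[0,0,0],"angular":[0,0,0]},{"dp":[0,0,0],"angular":[0,0,0]}]'
python3 - <<'E'
from h import *
print(phi()); d=snap("wrist"); X=d["xyz"]; z=X[...,2]
t=sense()["tcp_pos"]
m=(z>t[2]-.012)&(z<t[2]-.002)&(X[...,0]<.484)&(X[...,0]>t[0]+.03)&(abs(X[...,1]-.287)<.05)
rect(d,m,"blade"); print(X[m].max(0), np.median(z[m]))
h=(X[...,0]>.489)&(X[...,0]<.57)&(X[...,1]>.2)&(X[...,1]<.37)
rect(d,h&(z>.04)&(z<.055),"holder"); print("floor",np.nanmedian(z[h&(z>.022)&(z<.04)]),"lip",np.nanmedian(z[h&(z>.042)]), X[h&(z>.042)].min(0))
E
```

```text
t: 6.95
tcp_pos: [0.3627, 0.2828, 0.0456]
tool_rot: [1.0, 0.024, 0.001, -0.0]
force: [0.1, 0.6, -2.1]
finger_gap: 0.267
gripper_force: 79.1
(array([0.3627, 0.2828, 0.0456]), np.float64(-87.2), array([ 2.e-03,  8.e-04, -1.e+00]))
blade 22916 [428.5 285.8] [74.6 62.5] 2.89
[0.4668994  0.31864648 0.04115089] 0.038503894363293184
holder 0 [0. 0.] [0. 0.] 0.0
  return np.nanmean(a, axis, out=out, keepdims=keepdims)
Traceback (most recent call last):
ValueError: zero-size array to reduction operation minimum which has no identity
```

```bash
python3 -m crank '[{"dp":[0.33,0.05,-0.03],"angular":[0,0,0]},{"dp":[0.33,0.018,0],"angular":[0,0,0]},{"dp":[0.33,0.018,0],"angular":[0,0,0]},{"dp":[0.33,0.018,0],"angular":[0,0,0]},{"dp":[0.33,0.018,0],"angular":[0,0,0]},{"dp":[0.33,0.018,0],"angular":[0,0,0]},{"dp":[0,0,0],"angular":[0,0,0]}]'
python3 -m crank '[{"dp":[0.25,0.014,0],"angular":[0,0,0]},{"dp":[0.25,0.014,0],"angular":[0,0,0]},{"dp":[0.25,0.014,0],"angular":[0,0,0]},{"dp":[0.25,0.014,0],"angular":[0,0,0]},{"dp":[0.2,0.01,0],"angular":[0,0,0]},{"dp":[0.15,0.01,0],"angular":[0,0,0]},{"dp":[0,0,0],"angular":[0,0,0]},{"dp":[0,0,0],"angular":[0,0,0]}]'
```

```text
t: 7.7
tcp_pos: [0.4235, 0.2873, 0.0438]
tool_rot: [1.0, 0.024, 0.001, -0.001]
force: [-1.1, -0.2, -1.4]
finger_gap: 0.266
gripper_force: 79.1
t: 8.5
tcp_pos: [0.4612, 0.2891, 0.0436]
tool_rot: [1.0, 0.025, -0.0, 0.0]
force: [-1.6, 0.1, -0.9]
finger_gap: 0.262
gripper_force: 79.1
```

```bash
python3 -m crank '[{"dp":[0.1,0.005,0],"angular":[0,0,0]},{"dp":[0.1,0.005,0],"angular":[0,0,0]},{"dp":[0.1,0.005,0],"angular":[0,0,0]},{"dp":[0,0,0],"angular":[0,0,0]}]'
python3 -m crank '[{"dp":[0.05,0,0],"angular":[0,0,0]},{"dp":[0.05,0,0],"angular":[0,0,0]},{"dp":[0,0,0],"angular":[0,0,0]}]'
```

```text
t: 8.9
tcp_pos: [0.4714, 0.2898, 0.0438]
tool_rot: [1.0, 0.025, 0.001, -0.0]
force: [0.2, -0.8, -1.5]
finger_gap: 0.262
gripper_force: 79.1
t: 9.2
tcp_pos: [0.4731, 0.2896, 0.0436]
tool_rot: [1.0, 0.025, -0.001, 0.0]
force: [-0.2, -0.5, -1.5]
finger_gap: 0.261
gripper_force: 79.2
```

```bash
python3 -m crank '[{"dp":[0.05,0,0],"angular":[0,0,0]},{"dp":[0.05,0,0],"angular":[0,0,0]},{"dp":[0,0,0],"angular":[0,0,0]}]'
python3 -m crank '[{"dp":[0.03,0,0],"angular":[0,0,0]},{"dp":[0.03,0,0],"angular":[0,0,0]},{"dp":[0,0,0],"angular":[0,0,0]}]'
python3 - <<'E'
from h import *
print(phi()); d=snap("wrist"); cv2.imwrite("pics/w3.png",d["image"]); X=d["xyz"]; z=X[...,2]
h=(X[...,0]>.489)&(X[...,0]<.62)&(X[...,1]>.2)&(X[...,1]<.37)
rect(d,h&(z>.043)&(z<.055),"holder lips")
b=(z>.03)&(z<.0405)&(abs(X[...,1]-.291)<.018)&(X[...,0]>.5); rect(d,b,"blade mid"); print(z[b].mean())
E
```

```text
t: 9.5
tcp_pos: [0.4732, 0.2893, 0.0433]
tool_rot: [1.0, 0.025, -0.003, 0.001]
force: [-6.3, 1.8, 0.9]
finger_gap: 0.262
gripper_force: 79.6
t: 9.8
tcp_pos: [0.4732, 0.2892, 0.0431]
tool_rot: [1.0, 0.025, -0.005, 0.001]
force: [-8.3, 1.4, 2.6]
finger_gap: 0.267
gripper_force: 79.7
(array([0.4732, 0.2892, 0.0431]), np.float64(-87.16), array([-0.0103, -0.0024, -0.9999]))
holder lips 31066 [534.3 292.8] [91.8 94.5] 3.01
blade mid 14149 [538.7 291. ] [77.4 36. ] 0.01
0.03585901952476617
```

View pics/w3.png

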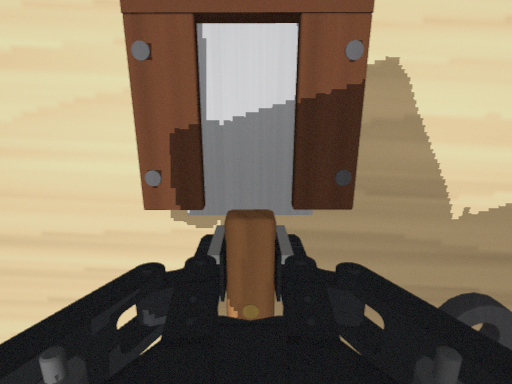

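The blade is home against the back stop (-8 N), with the blade mid at (250,120) between the lips. I'm easing the push, releasing, and rising.

```bash
python3 -m crank '[{"dp":[-0.07,0,0],"angular":[0,0,0]},{"dp":[0,0,0],"angular":[0,0,0]}]'
python3 -m crank '[{"dp":[0,0,0],"angular":[0,0,0]},{"dp":[0,0,0],"angular":[0,0,0]},{"dp":[0,0,0],"angular":[0,0,0]},{"dp":[0,0,0],"angular":[0,0,0]},{"dp":[0,0,0],"angular":[0,0,0]},{"dp":[0,0,0],"angular":[0,0,0]}]' 0.35 60
python3 -m crank '[{"dp":[0,0,0.1],"angular":[0,0,0]},{"dp":[0,0,0.3],"angular":[0,0,0]},{"dp":[0,0,0.6],"angular":[0,0,0]},{"dp":[0,0,0.9],"angular":[0,0,0]},{"dp":[0,0,0.9],"angular":[0,0,0]},{"dp":[0,0,0.9],"angular":[0,0,0]},{"dp":[0,0,0.9],"angular":[0,0,0]},{"dp":[0,0,0.9],"angular":[0,0,0]},{"dp":[0,0,0.9],"angular":[0,0,0]},{"dp":[0,-0.3,0.9],"angular":[0,0,0]},{"dp":[0,-0.9,0.9],"angular":[0,0,0]},{"dp":[0,-0.9,0],"angular":[0,0,0]},{"dp":[0,-0.9,0],"angular":[0,0,0]},{"dp":[0,-0.9,0],"angular":[0,0,0]},{"dp":[0,-0.9,0],"angular":[0,0,0]},{"dp":[0,-0.9,0],"angular":[0,0,0]},{"dp":[0,-0.9,0],"angular":[0,0,0]},{"dp":[0,-0.9,0],"angular":[0,0,0]},{"dp":[0,-0.9,0],"angular":[0,0,0]},{"dp":[0,-0.7,0],"angular":[0,0,0]}]'
python3 -m crank '[{"dp":[0,0,0],"angular":[0,0,0]},{"dp":[0,0,0],"angular":[0,0,0]}]'
python3 - <<'E'
from h import *
from scipy.optimize import least_squares
print(phi()); d=snap("wrist"); X=d["xyz"]; z=X[...,2]
np.savez("w4.npz",image=d["image"],xyz=X,pose=d["pose"],mtx=d["mtx"])
e=snap("top"); np.savez("top4.npz",image=e["image"],xyz=e["xyz"])
m=(np.hypot(X[...,0]-.573,X[...,1]-.032)<.12)&(z>.105)&(z<.1135)
g=m.astype(np.uint8); 
p=X[m]; c=np.array([.573,.032])
for _ in range(5):
    r=np.hypot(*(p[:,:2]-c).T); a=np.arctan2(*(p[:,:2]-c).T[::-1]); b=np.floor(np.degrees(a)/4).astype(int)
    # inner edge per bin (excluding notches) fit 
    o=np.array([p[b==k][np.argmax(r[b==k])] for k in np.unique(b)])[:,:2]
    i=np.array([p[b==k][np.argmin(r[b==k])] for k in np.unique(b)])[:,:2]
    f=lambda q,pts,R: np.hypot(pts[:,0]-q[0],pts[:,1]-q[1])-R
    so=least_squares(lambda q:f(q,o,q[2]),[*c,.08],loss="soft_l1",f_scale=.001).x
    si=least_squares(lambda q:f(q,i,q[2]),[*c,.054],loss="soft_l1",f_scale=.001).x
    c=si[:2]
print("outer",so,"inner",si,p[:,2].mean())
r=np.hypot(X[...,0]-c[0],X[...,1]-c[1]); a=np.degrees(np.arctan2(X[...,1]-c[1],X[...,0]-c[0]))
n=(r>.057)&(r<.065)&(z<.095); 
for s in (n&(abs(a)<90),n&(abs(a)>90)):
    print("notch",s.sum(), np.degrees(np.angle(np.exp(1j*np.radians(a[s])).mean())))
k=(z>.1122)&(z<.119)&(abs(r-.081)<.006)
for s in (k&(abs(a)<90),k&(abs(a)>90)): print("rib",s.sum(),np.median(a[s]))
v,u=np.where(m); print(u.min(),u.max(),v.min(),v.max()); cv2.imwrite("pics/w4.png",d["image"])
E
```

```text
t: 10.05
tcp_pos: [0.4732, 0.2892, 0.0432]
tool_rot: [1.0, 0.025, -0.003, 0.001]
force: [-6.6, 0.7, -0.6]
finger_gap: 0.265
gripper_force: 79.3
t: 10.65
tcp_pos: [0.4766, 0.2897, 0.0438]
tool_rot: [1.0, 0.025, 0.0, -0.0]
force: [-0.3, -0.8, -0.4]
finger_gap: 0.655
gripper_force: 0.0
t: 12.65
tcp_pos: [0.4759, 0.0154, 0.2905]
tool_rot: [1.0, 0.024, 0.0, 0.0]
force: [-0.5, 0.1, 0.2]
finger_gap: 0.653
gripper_force: 0.0
t: 12.85
tcp_pos: [0.476, 0.0168, 0.2902]
tool_rot: [1.0, 0.024, 0.0, -0.0]
force: [-0.0, 0.9, 0.1]
finger_gap: 0.651
gripper_force: 0.0
(array([0.476 , 0.0168, 0.2902]), np.float64(-87.25), array([ 4.e-04,  5.e-04, -1.e+00]))
outer [0.57289313 0.02812058 0.08305623] inner [0.57323565 0.02819242 0.05413316] 0.10968083356181445
notch 1276 8.942089128886252
notch 228 154.43640469527082
rib 77 -36.54124597893257
rib 55 143.3403622428807
163 324 0 164
```

View pics/w4.png

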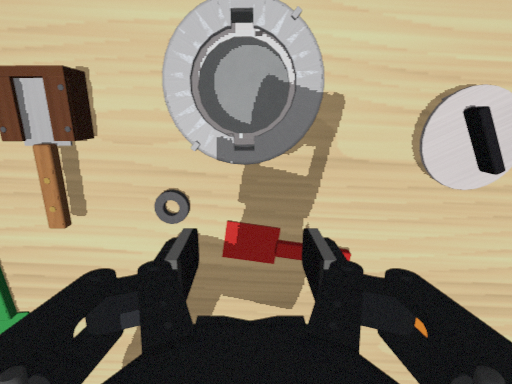

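The picture shows the can at (243,80), the notches at (242,15) and (244,143), the ribs at (297,13) and (196,145), the lid at (470,137), and the scraper still in the holder at (40,130). I'll refine the notch angle while moving to the lid.

```bash
python3 - <<'E'
from h import *
d=np.load("w4.npz"); X=d["xyz"]; z=X[...,2]; c=np.array([.5732,.0282])
r=np.hypot(X[...,0]-c[0],X[...,1]-c[1]); a=np.degrees(np.arctan2(X[...,1]-c[1],X[...,0]-c[0]))
K=d["mtx"]; P=np.linalg.inv(d["pose"])
# sample ring in rim plane r=57..64 ; see whether depth hits the rim
def row(base):
    out=[]
    for t in np.arange(-20,20.1,.5):
        hit=[]
        for R in np.arange(.057,.0645,.001):
            w=np.array([c[0]+R*np.cos(np.radians(base+t)),c[1]+R*np.sin(np.radians(base+t)),.1097,1]); q=P@w; u=int(round(K[0,0]*q[0]/q[2]+K[0,2])); v=int(round(K[1,1]*q[1]/q[2]+K[1,2]))
            if 0<=u<512 and 0<=v<384: hit.append(z[v,u]>.105)
        out.append(np.mean(hit) if hit else np.nan)
    t=np.arange(-20,20.1,.5); o=np.array(out); n=t[o<.5]; print(base,n.min(),n.max(),"mid",base+(n.min()+n.max())/2)
row(3);row(183)
E
python3 -m crank '[{"dp":[-0.1,-0.9,0],"angular":[0,0,2.6]},{"dp":[-0.1,-0.9,0],"angular":[0,0,2.6]},{"dp":[-0.1,-0.9,0],"angular":[0,0,2.6]},{"dp":[-0.1,-0.9,0],"angular":[0,0,2.6]},{"dp":[-0.1,-0.9,0],"angular":[0,0,2.6]},{"dp":[-0.1,-0.9,0],"angular":[0,0,2.6]},{"dp":[-0.1,-0.9,0],"angular":[0,0,2.6]},{"dp":[-0.1,-0.9,0],"angular":[0,0,2.6]},{"dp":[-0.1,-0.9,0],"angular":[0,0,2.6]},{"dp":[-0.1,-0.9,0],"angular":[0,0,2.6]},{"dp":[-0.1,-0.9,-0.5],"angular":[0,0,0]},{"dp":[0,-0.9,-0.5],"angular":[0,0,0]},{"dp":[0,0,0],"angular":[0,0,0]},{"dp":[0,0,0],"angular":[0,0,0]}]'
python3 - <<'E'
from h import *
print(phi()); d=snap("wrist"); X=d["xyz"]; z=X[...,2]
m=(np.hypot(X[...,0]-.525,X[...,1]+.282)<.09)
rect(d,m&(z>.055)&(z<.07),"bar"); rect(d,m&(z>.025)&(z<.04),"plate")
s=m&(z>.025)&(z<.04); print(cv2.minEnclosingCircle((X[s][:,:2]*1000).astype(np.float32)), np.median(z[s]), np.median(z[m&(z>.055)]))
E
```

```text
3 -9.5 10.5 mid 3.5
183 -9.0 10.5 mid 183.75
t: 14.35
tcp_pos: [0.4434, -0.3063, 0.2593]
tool_rot: [0.969, 0.249, -0.0, -0.001]
force: [-0.6, -0.4, -0.8]
finger_gap: 0.648
gripper_force: 0.0
(array([ 0.4434, -0.3063,  0.2593]), np.float64(-61.17), array([-9.0e-04,  1.8e-03, -1.0e+00]))
bar 1098 [ 526.5 -283. ] [89.9 14.2] 28.44
plate 10054 [ 526.7 -282.9] [138.3 137.9] 75.38
((526.5297241210938, -283.2098083496094), 69.95613861083984) 0.03193252950619352 0.3249550375657643
```

```bash
python3 -m crank '[{"dp":[0.7,0.2,0],"angular":[0,0,-0.4]},{"dp":[0.7,0.2,-0.3],"angular":[0,0,0]},{"dp":[0.7,0.2,-0.8],"angular":[0,0,0]},{"dp":[0.67,0.18,-0.8],"angular":[0,0,0]},{"dp":[0,0,-0.8],"angular":[0,0,0]},{"dp":[0,0,-0.8],"angular":[0,0,0]},{"dp":[0,0,-0.8],"angular":[0,0,0]},{"dp":[0,0,-0.8],"angular":[0,0,0]},{"dp":[0,0,0],"angular":[0,0,0]},{"dp":[0,0,0],"angular":[0,0,0]}]'
python3 -c "
from h import *
print(phi())"
```

```text
t: 15.4
tcp_pos: [0.5268, -0.2828, 0.1074]
tool_rot: [0.969, 0.246, 0.0, -0.0]
force: [0.8, 0.1, 1.1]
finger_gap: 0.651
gripper_force: 0.0
(array([ 0.5268, -0.2828,  0.1074]), np.float64(-61.49), array([ 1.e-04,  1.e-04, -1.e+00]))
```

```bash
python3 -m crank '[{"dp":[0,0,-0.6],"angular":[0,0,0]},{"dp":[0,0,-0.6],"angular":[0,0,0]},{"dp":[0,0,-0.38],"angular":[0,0,0]},{"dp":[0,0,-0.2],"angular":[0,0,0]},{"dp":[0,0,0],"angular":[0,0,0]}]'
python3 -m crank '[{"dp":[0,0,0],"angular":[0,0,0]},{"dp":[0,0,0],"angular":[0,0,0]},{"dp":[0,0,0],"angular":[0,0,0]},{"dp":[0,0,0],"angular":[0,0,0]},{"dp":[0,0,0],"angular":[0,0,0]},{"dp":[0,0,0],"angular":[0,0,0]},{"dp":[0,0,0],"angular":[0,0,0]}]' 1 110
python3 -c "
from h import *
print(phi())"
```

```text
t: 15.9
tcp_pos: [0.5265, -0.2838, 0.0535]
tool_rot: [0.969, 0.246, 0.0, 0.0]
force: [-0.4, -0.8, -0.1]
finger_gap: 0.65
gripper_force: 0.0
t: 16.6
tcp_pos: [0.5266, -0.284, 0.0543]
tool_rot: [0.969, 0.245, 0.0, 0.0]
force: [-0.9, 1.6, 6.3]
finger_gap: 0.139
gripper_force: 107.8
(array([ 0.5266, -0.284 ,  0.0543]), np.float64(-61.58), array([ 8.e-04, -4.e-04, -1.e+00]))
```

```bash
python3 -m crank '[{"dp":[0,0,0.3],"angular":[0,0,0]},{"dp":[0,0,0.9],"angular":[0,0,0]},{"dp":[0,0,0.9],"angular":[0,0,0]},{"dp":[0,0,0.9],"angular":[0,0,0]},{"dp":[0,0,0.9],"angular":[0,0,0]},{"dp":[0,0,0.9],"angular":[0,0,0]},{"dp":[0.13,0.87,0],"angular":[0,0,-2.1]},{"dp":[0.13,0.87,0],"angular":[0,0,-2.1]},{"dp":[0.13,0.87,0],"angular":[0,0,-2.1]},{"dp":[0.13,0.87,0],"angular":[0,0,-2.1]},{"dp":[0.13,0.87,0],"angular":[0,0,-2.1]},{"dp":[0.13,0.87,0],"angular":[0,0,-2.1]},{"dp":[0.13,0.87,0],"angular":[0,0,-2.1]},{"dp":[0.13,0.87,0],"angular":[0,0,-2.1]},{"dp":[0.13,0.87,0],"angular":[0,0,-2.1]},{"dp":[0.13,0.87,0],"angular":[0,0,-2.1]},{"dp":[0.13,0.87,0],"angular":[0,0,-2.0]},{"dp":[0.13,0.8,0],"angular":[0,0,-1.9]},{"dp":[0,0,0],"angular":[0,0,0]},{"dp":[0,0,0],"angular":[0,0,0]}]'
python3 - <<'E'
from h import *
from scipy.optimize import least_squares
print(phi()); d=snap("wrist"); X=d["xyz"]; z=X[...,2]; t=sense()["tcp_pos"]
cv2.imwrite("pics/w5.png",d["image"])
rr=np.hypot(X[...,0]-t[0],X[...,1]-t[1]); m=(abs(z-(t[2]-.022))<.006)&(rr<.08)&(X[...,0]>t[0]); p=X[m]
b=np.floor(np.degrees(np.arctan2(p[:,1]-t[1],p[:,0]-t[0]))/4); r=np.hypot(p[:,0]-t[0],p[:,1]-t[1])
o=np.array([p[b==k][np.argmax(r[b==k])] for k in np.unique(b)])
s=least_squares(lambda q:np.hypot(o[:,0]-q[0],o[:,1]-q[1])-.07,t[:2],loss="soft_l1",f_scale=.001).x
print("lid c",s,"minus tcp",s-t[:2],len(o),(r.max()),"platez",np.median(p[:,2]))
A=np.c_[p[:,:2]-t[:2],np.ones(len(p))]; print(np.linalg.lstsq(A,p[:,2],rcond=None)[0])
e=snap("top"); X=e["xyz"]; z=X[...,2]
m=(np.hypot(X[...,0]-t[0],X[...,1]-t[1])<.09)&(abs(z-(t[2]-.022))<.012); rect(e,m,"lidtop")
E
```

```text
t: 18.6
tcp_pos: [0.5727, 0.0276, 0.1972]
tool_rot: [0.999, 0.032, -0.0, 0.0]
force: [0.2, 0.1, -2.4]
finger_gap: 0.137
gripper_force: 107.8
(array([0.5727, 0.0276, 0.1972]), np.float64(-86.37), array([-7.e-04, -4.e-04, -1.e+00]))
lid c [0.5724224  0.02718175] minus tcp [-0.00039873  0.00024773] 46 0.07009054625891525 platez 0.17475573629061278
[-0.00160521 -0.00023475  0.17480984]
lidtop 168 [587.6  13.5] [139.1  70.5] 49.45
```

View pics/w5.png

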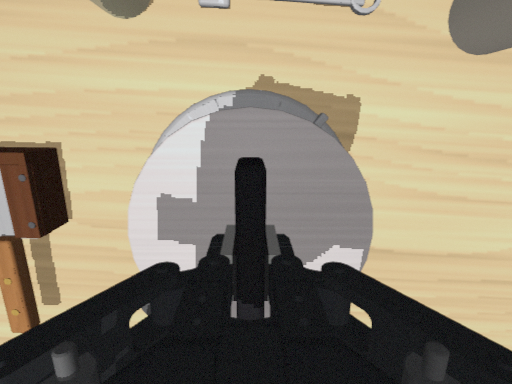

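The lid is held level and nearly centred, with the plate at (250,200). I'm lowering it with a (+0.8, +1.0) mm correction.

```bash
python3 -m crank '[{"dp":[0.027,0.033,-0.3],"angular":[0,0,0]},{"dp":[0,0,-0.3],"angular":[0,0,0]},{"dp":[0,0,-0.2],"angular":[0,0,0]},{"dp":[0,0,-0.2],"angular":[0,0,0]},{"dp":[0,0,-0.2],"angular":[0,0,0]},{"dp":[0,0,-0.1],"angular":[0,0,0]},{"dp":[0,0,0],"angular":[0,0,0]}]'
python3 -m crank '[{"dp":[0,0,-0.15],"angular":[0,0,0]},{"dp":[0,0,-0.1],"angular":[0,0,0]},{"dp":[0,0,-0.1],"angular":[0,0,0]},{"dp":[0,0,-0.1],"angular":[0,0,0]},{"dp":[0,0,0],"angular":[0,0,0]},{"dp":[0,0,0],"angular":[0,0,0]}]'
```

```text
t: 19.4
tcp_pos: [0.5737, 0.0282, 0.1577]
tool_rot: [1.0, 0.031, -0.001, -0.0]
force: [-0.7, 0.1, -2.4]
finger_gap: 0.139
gripper_force: 107.9
t: 20.0
tcp_pos: [0.574, 0.0282, 0.1447]
tool_rot: [1.0, 0.031, -0.0, -0.0]
force: [0.5, -0.1, -2.9]
finger_gap: 0.143
gripper_force: 107.9
```

```bash
python3 -m crank '[{"dp":[0,0,-0.05],"angular":[0,0,0]},{"dp":[0,0,-0.05],"angular":[0,0,0]},{"dp":[0,0,-0.04],"angular":[0,0,0]},{"dp":[0,0,0],"angular":[0,0,0]},{"dp":[0,0,0],"angular":[0,0,0]},{"dp":[0,0,0],"angular":[0,0,0]}]'; python3 -c "
from h import *
print(phi(), sense()['ft_torque'])"
```

```text
t: 20.6
tcp_pos: [0.574, 0.0282, 0.1407]
tool_rot: [1.0, 0.031, 0.0, -0.0]
force: [-0.3, -0.2, -3.1]
finger_gap: 0.139
gripper_force: 107.9
(array([0.574 , 0.0282, 0.1407]), np.float64(-86.48), array([ 1.e-04,  0.e+00, -1.e+00])) [-0.00856574 -0.0060894  -0.04619619]
```

```bash
python3 -m crank '[{"dp":[0,0,-0.03],"angular":[0,0,0]},{"dp":[0,0,-0.02],"angular":[0,0,0]},{"dp":[0,0,0],"angular":[0,0,0]},{"dp":[0,0,0],"angular":[0,0,0]},{"dp":[0,0,0],"angular":[0,0,0]}]'
```

```text
t: 21.1
tcp_pos: [0.5741, 0.0282, 0.1403]
tool_rot: [1.0, 0.031, 0.0, 0.0]
force: [-1.8, -0.8, 5.4]
finger_gap: 0.146
gripper_force: 109.0
```

Plate is on the rim. Twisting clockwise in two stages.

```bash
python3 -m crank '[{"dp":[0,0,0],"angular":[0,0,-2]},{"dp":[0,0,0],"angular":[0,0,-2]},{"dp":[0,0,0],"angular":[0,0,-2]},{"dp":[0,0,0],"angular":[0,0,-2]},{"dp":[0,0,0],"angular":[0,0,-2]},{"dp":[0,0,0],"angular":[0,0,-2]},{"dp":[0,0,0],"angular":[0,0,-2]},{"dp":[0,0,0],"angular":[0,0,-2]},{"dp":[0,0,0],"angular":[0,0,-2]},{"dp":[0,0,0],"angular":[0,0,-2]},{"dp":[0,0,0],"angular":[0,0,0]},{"dp":[0,0,0],"angular":[0,0,0]}]'; python3 -c "
from h import *
print(phi(), sense()['ft_torque'])"
```

```text
t: 22.3
tcp_pos: [0.5748, 0.0288, 0.1403]
tool_rot: [0.99, -0.142, 0.001, -0.0]
force: [-0.4, 3.4, 6.2]
finger_gap: 0.141
gripper_force: 109.1
(array([0.5748, 0.0288, 0.1403]), np.float64(-106.38), array([ 2.4e-03,  5.0e-04, -1.0e+00])) [0.45849508 0.13491362 0.36086318]
```

```bash
python3 -m crank '[{"dp":[0,0,0],"angular":[0,0,-2]},{"dp":[0,0,0],"angular":[0,0,-2]},{"dp":[0,0,0],"angular":[0,0,-2]},{"dp":[0,0,0],"angular":[0,0,-2]},{"dp":[0,0,0],"angular":[0,0,-2]},{"dp":[0,0,0],"angular":[0,0,-2]},{"dp":[0,0,0],"angular":[0,0,-2]},{"dp":[0,0,0],"angular":[0,0,-2]},{"dp":[0,0,0],"angular":[0,0,-2]},{"dp":[0,0,0],"angular":[0,0,-2]},{"dp":[0,0,0],"angular":[0,0,0]},{"dp":[0,0,0],"angular":[0,0,0]},{"dp":[0,0,0],"angular":[0,0,0]},{"dp":[0,0,0],"angular":[0,0,0]}]'
python3 - <<'E'
from h import *
print(phi(), sense()['ft_torque'])
d=snap("wrist"); X=d["xyz"]; z=X[...,2]; cv2.imwrite("pics/w6.png",d["image"])
m=(np.hypot(X[...,0]-.573,X[...,1]-.028)<.06)
rect(d,m&(z>.141)&(z<.153),"bar visible")
# plate
p=X[(np.hypot(X[...,0]-.573,X[...,1]-.028)<.066)&(abs(z-.118)<.006)]
print(np.linalg.lstsq(np.c_[p[:,:2]-[.573,.028],np.ones(len(p))],p[:,2],rcond=None)[0])
e=snap("top"); X=e["xyz"]; z=X[...,2]; im=e["image"]
rect(e,(X[...,0]>.34)&(X[...,0]<.46)&(abs(X[...,1]-.285)<.05)&(z>.02),"handle in holder")
b=(z>.028)&(z<.042)&(abs(X[...,1]-.293)<.014)&(X[...,0]>.5)&(X[...,0]<.58); print("blade z",np.median(z[b]))
cv2.imwrite("pics/end.png",np.hstack([cv2.resize(im[130:230,120:200],(320,400)),cv2.resize(d["image"],(480,400))]))
E
```

```text
t: 23.7
tcp_pos: [0.5747, 0.0286, 0.1403]
tool_rot: [0.95, -0.312, 0.001, -0.0]
force: [-0.4, 2.5, 5.8]
finger_gap: 0.136
gripper_force: 109.2
(array([0.5747, 0.0286, 0.1403]), np.float64(-126.33), array([ 0.0022,  0.    , -1.    ])) [0.44157805 0.1864743  0.53073578]
bar visible 5067 [579.5  24. ] [36.9 76.4] 73.18
[ 0.00026389 -0.00060295  0.11794097]
handle in holder 0 [0. 0.] [0. 0.] 0.0
blade z 0.03398445189400112
```

View pics/end.png

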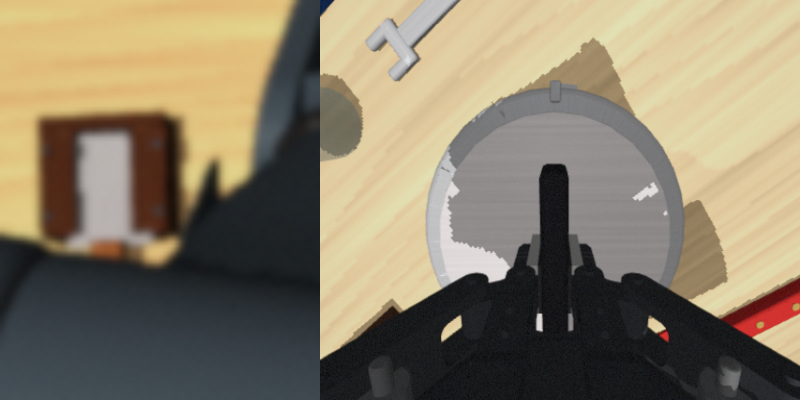

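The bar (555,170) points straight at the rib (556,92). The plate is level and seated, and the blade is home in the holder (105,185). I'm handing in.

```bash
python3 -c "
from station import order
print(order.sign_off())"
```

```text
the job is handed in; nothing more can be done
None
```

The job is handed in, with no verdict shown: the scraper is home in the holder and let go, and the lid is seated, turned about 40° clockwise to the ribs, and still held there against its spring.

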